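Unclip the mini pump

TASK

Pull the silver bicycle mini pump straight up out of its pair of spring clips and lay it down flat in the blue tray, lengthwise, lowering it all the way in before letting go rather than dropping it. Leave the orange torch in its own clips.

Things in the scene. Friction and masses are not known exactly. Their poses are not given: they have to be found in the camera images.
- pump: bicycle mini pump, 210 mm long, about 0.15 kg: silver barrel (28 mm diameter, 150 mm long), black round handle (32 mm diameter) at its -x end, black square head (32 x 32 mm, red mark on top) at its +x end. Origin on its axis at mid-length, x along the axis. Starts level in its rack's two clips, axis 60 mm above the bench. Grip the bare barrel at mid-length, across its axis.
- pump_rack: fixed rack of the pump: dark wood base 170 x 70 x 10 mm, two posts 50 mm either side of centre, each with a black C-shaped spring clip (14 mm along x, 39 mm across, top 72 mm above the bench) open upward; 86 mm of barrel is bare between them. Origin on the bench under its centre, x along the pump. No catch: an upward pull of about 8 to 16 N snaps both open; barrel free 20 mm higher.
- tray: fixed blue open tray, outside 288 x 178 mm (long side along x), 35 mm high, walls and floor 4 mm thick. Origin on the bench under its centre, z up. A pump lying in it has its axis 20 mm above the bench.
- torch: bystander: work torch, 207 mm long, with an orange barrel of 28 mm diameter, black head (36 mm diameter) at its +x end and black tail cap, in the two clips of an identical rack, axis 60 mm above the bench. Origin on its axis. To be left where it is.
Mind the look-alikes: they are no part of the job. Several things have the shape of the pump; the one meant has the colours described above.

How it is judged:
By the outcome, as a careful person would: the job done as asked, in the order asked, and still so for the second after the job is handed in, with the robot touching nothing.
It also fails if it takes over 48 s, if anything falls off the work surface, if the arm or the gripper's body presses on something with over 40 N, if the wrist force passes 120 N, or if a joint passes its speed limit or range.

ROBOT

A 6-joint arm with a two-finger parallel gripper is mounted at the origin on the work surface. World frame = base frame: x ahead of the robot, y to its left, z up, the work surface at z = 0. Lengths are in mm, angles in rad, forces in N, time in s.
With the tool pointing down it reaches from about 425 to 925 mm from the base axis. Payload 12.5 kg.
Tool frame: the origin (TCP) lies midway between the tips of the shut fingers; the grasp point (between the pads) lies 19 mm behind it; z points along the fingers, y is the line along which they close (so a half turn about z gives the same grasp; the last joint's range is limited). The gripper opens to 85 mm and grips with 20 to 120 N. Pads are 22 mm wide; open, the fingers measure 114 mm over their backs; the gripper's body (76 mm by 85 mm) begins 54 mm behind the grasp point. The pads swing forward as they close: fully open they stand 13 mm farther back than shut.
Start: joints at [1.172, 0.491, 1.559, -0, 1.092, -0.106], TCP at [180.379, 598.422, 231.327] pointing down, gripper open.
Joint ranges: [-3.1, 3.1], [-0.84, 2.19], [0.05, 2.79], [-1.13, 4.28], [0.06, 2.93], [-2.69, 2.69]. Speed limits (rad/s): [2.22, 2.22, 2.79, 3.14, 3.14, 3.14].

INTERFACE

Orientations are given as a unit quaternion [w, x, y, z].
In Python, from plant import state, read_camera, finish_job, regions_of gives the robot as it stands.
- The arm moves only by the tool apply_moves, never from a script. Its argument "moves" is a list that holds one entry, the list of rows, each a list of 7 numbers: the finger opening in mm, from 0 to 85.4, then the shift along the tool's x, y, z in units of 40 mm (1.0 is 40 mm), then the turn, a rotation vector about the tool's x, y, z in units of 6 degrees (1.0 is 6 degrees). In form: [[[grip, x, y, z, rx, ry, rz], ...]]. A call has 1 to 20 rows; each row shifts and turns the commanded pose from where the row before left it, along the tool's axes as they then stand; what a row does not reach is not made up. A row lasts 1/8 s, in which the tool goes at most 62.5 mm and 10.7 degrees, less where a joint would pass 70% of its speed; a pose out of reach is approached as far as the arm can. A call is refused whole if a number of a shift passes 1 or a number of a turn 1, either way. A call with a gripper value outside its range is refused whole. The fingers move at their own pace and stop on an object; "grip_force" is the grip in N (left out, the last holds). Time passes only in rows, so rows that do not move let the fingers close. It gives the time, the measured TCP pose, the force, the opening and the grip force at its end, in the units of the state.
- state(): the state, without advancing time (a new reading comes with each control period).
- read_camera(name): name is "side" or "top"; returns a dict with "pixels" (480x640x3 uint8, blue, green, red), "range_z" (480x640 float32, mm along the optical axis (not along the pixel's ray), 0 where there is no reading), "camera_matrix" (3x3 intrinsics, pixels), "T" (4x4, takes a point from camera to world coordinates). Camera axes: x right, y up, looking along -z (the intrinsics and any distortion apply to the point x, -y, -z); pixel columns grow to the right and rows downward; lengths in mm; the calibration is good to about 2 mm. A picture is of the moment at which its call begins.
- finish_job(): hands the job in; it is judged then, once.
Trained networks look in a picture, given as the dict that the camera call returned (one of the last four; its "shot" number tells which), for a name from the list of things; names that differ only in an ending like _2 or _b are one class to them, and where a whole thing is asked for, a point or a joint stands for the part that bears it (a point fixed in the world has none). Each returns a list of dicts, best first, with "conf" (0 to 1); they miss things now and then, are a little off and sometimes report something else, mostly with a low value. They report only what shows in the picture. A call takes as long as a camera call. They do not tell look-alikes from the thing itself.
- regions_of(name, picture): "region" (480x640 bool, what is visible of it) and "bbox" ([left, top, right, bottom] in pixels, round what is visible of it).
The state is a dict: "clock": time; "qpos": joint angles; "qd": joint speeds; "joint_efforts": joint torques, N m; "ee_pos": TCP position; "ee_rot": TCP orientation; "ft_force": force on the tool from outside, world axes, zero at the start; "torque": the same for the moment, N m; "width": finger opening in mm; "grasp_force": force on a finger pad.
Only numpy, scipy, OpenCV 4.12 (cv2) and the standard library are available. Lean on these libraries where they do the work, as an engineer would, in place of code of your own. Each camera call takes 0.05 s, during which the arm holds its last target. There are 200 camera calls.

## Working session

There is one attempt and no reset: what is moved stays moved. The work goes in short steps, Python scripts to look and compute and a tool call to move; the robot and the scene stay as the last step left them, time stands still between calls to the robot, and variables do not carry over. Pictures are saved under pics/ and viewed, at most 10 in all, crops included, and the job is handed in when it is done.

Besides the shell and the picture viewer there is one more tool, called as name(argument=value, ...) on one line, values as JSON. apply_moves: Moves the arm, as the interface text tells. Its arguments: {"type":"object","properties":{"moves":{"type":"array"},"grip_force":{"type":"number"}},"required":["moves"]}

```bash
mkdir -p pics
cat > h.py <<'E'
import numpy as np, cv2
from plant import *
def world(p):
    K=p["camera_matrix"];z=p["range_z"];v,u=np.mgrid[0:480,0:640]
    c=np.stack([(u-K[0,2])/K[0,0]*z,-(v-K[1,2])/K[1,1]*z,-z,np.ones_like(z)],-1)
    return (c@p["T"].T)[...,:3]
E
python3 - <<'E'
from h import *
s=state();print(s)
for n in("top","side"):
    p=read_camera(n);cv2.imwrite(f"pics/{n}0.png",p["pixels"]);W=world(p);print(n,{k:v for k,v in p.items() if k not in("pixels","range_z","T")},p["T"].round(2).tolist())
    for o in("pump","torch","tray","pump_rack"):
        for d in regions_of(o,p):
            r=d["region"]&(p["range_z"]>0);w=W[r]
            print(o,round(d["conf"],2),d["bbox"],p["pixels"][r].mean(0).round(),np.median(w,0).round(),np.percentile(w,[2,98],0).round().tolist())
E
```

```text
{'clock': 0.0, 'qpos': array([ 1.17241344e+00,  4.91557261e-01,  1.55946051e+00,  1.49650821e-06,
        1.09170138e+00, -1.05622175e-01]), 'qd': array([ 0.00066655, -0.00076688, -0.00079414,  0.00092707,  0.00157393,
       -0.00043103]), 'joint_efforts': array([ 1.08809021e-03, -6.18462610e+01, -2.61592752e+01, -9.74976456e-05,
        4.08962049e-03,  3.89770912e-05]), 'ee_pos': array([180.27382688, 598.19506472, 230.72535853]), 'ee_rot': array([-1.41086167e-04,  1.45858478e-01,  9.89305305e-01, -5.45296035e-04]), 'ft_force': array([ 0.27260244, -0.77142147,  0.2073732 ]), 'torque': array([ 0.03180476, -0.01819795,  0.04661006]), 'grasp_force': 0.0, 'width': 85.62357232162937}
top {'camera_matrix': array([[512.92186752,   0.        , 322.16432986],
       [  0.        , 512.92186752, 246.27327687],
       [  0.        ,   0.        ,   1.        ]]), 'shot': 1} [[-0.14, 0.96, -0.22, 257.9], [-0.99, -0.14, 0.03, -66.16], [-0.0, 0.22, 0.97, 1065.07], [0.0, 0.0, 0.0, 1.0]]
pump 0.87 [361.5, 265.5, 413.5, 366.3] [126.  79. 121.] [ 335. -206.   28.] [[236.0, -235.0, -0.0], [435.0, -17
[... 828 characters left out ...]
.0, 283.2] [127. 130. 139.] [ 598. -247.   69.] [[504.0, -266.0, 47.0], [709.0, -222.0, 75.0]]
pump 0.72 [277.2, 296.3, 354.2, 376.0] [132.  66. 123.] [ 315. -215.   25.] [[234.0, -240.0, -1.0], [435.0, -183.0, 32.0]]
pump 0.62 [408.8, 330.4, 534.5, 366.4] [155. 134. 215.] [ 493. -444.   24.] [[431.0, -525.0, -1.0], [550.0, -355.0, 32.0]]
torch 0.87 [291.2, 203.4, 373.3, 245.1] [ 44. 100. 169.] [575. -30.  66.] [[481.0, -61.0, -2.0], [675.0, 23.0, 75.0]]
tray 0.67 [171.9, 173.6, 302.9, 252.7] [136.  91.  56.] [536. 258.   4.] [[390.0, 142.0, -2.0], [688.0, 353.0, 33.0]]
pump_rack 0.63 [381.2, 237.5, 455.3, 306.7] [54. 67. 94.] [ 598. -253.    8.] [[524.0, -280.0, 0.0], [683.0, -212.0, 67.0]]
```

View pics/top0.png

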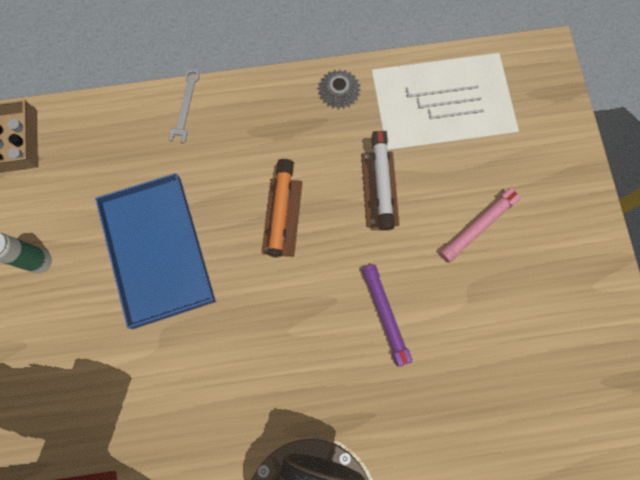

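View pics/side0.png

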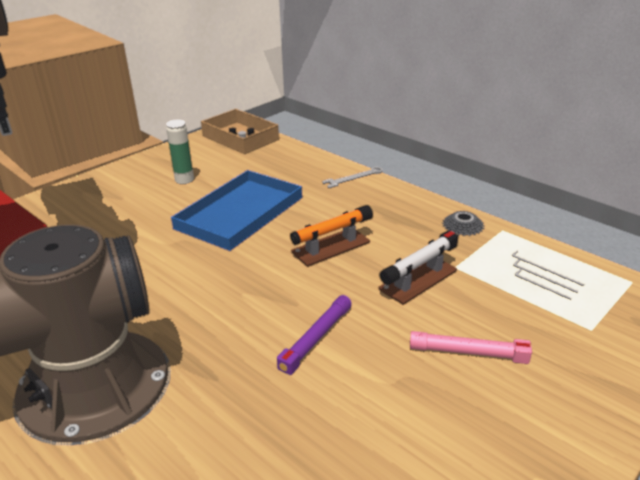

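In the top picture, the pump-shaped things are: purple at (387,315), pink at (480,225), silver at (383,180), and the orange torch at (281,207). The silver one fits: silver barrel, black handle, black head with a red mark, and held in a rack. I'll confirm it in a crop and measure it.

Run:
```python
from h import *
crops=[]
for n,(a,b,c,d) in(("top",(120,240,340,440)),("side",(210,310,360,480))):
    p=read_camera(n);W=world(p);X=p["pixels"].astype(int)
    crops.append(cv2.resize(p["pixels"][a:b,c:d],(400,400)))
    v=(p["range_z"]>0)
    m=v&(W[...,2]>48)&(W[...,2]<90)&(W[...,0]>450)&(W[...,0]<750)&(W[...,1]<-150)&(W[...,1]>-320)
    w=W[m]; 
    mn=X.min(-1);mx=X.max(-1)
    sil=m&(mn>90)&(mx-mn<40)
    for nm,q in(("all",m),("silver",sil)):
        w=W[q]; rect=cv2.minAreaRect(w[:,:2].astype(np.float32));print(n,nm,len(w),rect,w[:,2].max().round(),np.percentile(w[:,2],[90]))
        if nm=="silver":
            t=w[w[:,2]>66] 
            l=cv2.fitLine(t[:,:2].astype(np.float32),cv2.DIST_L2,0,.01,.01).ravel();print(l,t.mean(0))
    base=v&(W[...,2]>5)&(W[...,2]<14)&(W[...,0]>480)&(W[...,0]<730)&(W[...,1]<-180)&(W[...,1]>-310);print("base",cv2.minAreaRect(W[base][:,:2].astype(np.float32)))
    red=m&(X[...,2]>1.8*X[...,1])&(X[...,2]>90);print("red",W[red].mean(0))
    bl=v&(X[...,0]>1.5*X[...,2])&(X[...,0]>X[...,1])&(W[...,1]>80)&(W[...,2]<45)&(abs(W[...,0]-540)<220)&(W[...,1]<420)
    print("tray",cv2.minAreaRect(W[bl][:,:2].astype(np.float32)), "rim",cv2.minAreaRect(W[bl&(W[...,2]>25)][:,:2].astype(np.float32)))
cv2.imwrite("pics/crop.png",np.hstack(crops))
```

```text
top all 1495 ((606.67626953125, -241.52474975585938), (35.935306549072266, 209.8367462158203), 84.56788635253906) 81.0 [75.92405463]
top silver 964 ((620.4569702148438, -243.138916015625), (29.613798141479492, 179.9292755126953), 83.97364807128906) 78.0 [74.9001527]
[ 9.9428433e-01 -1.0676435e-01  6.0931091e+02 -2.4127190e+02] [ 609.31088601 -241.2719026    71.73646418]
base ((607.8261108398438, -247.37948608398438), (116.41976928710938, 242.83843994140625), 88.92989349365234)
red [ 697.07210086 -249.39615547   76.61293854]
tray ((539.76806640625, 248.29129028320312), (288.81231689453125, 178.0558319091797), 10.13187313079834) rim ((539.76806640625, 248.29129028320312), (288.81231689453125, 178.0558319091797), 10.13187313079834)
side all 1331 ((607.3935546875, -241.7128448486328), (37.08928298950195, 214.47352600097656), 85.46935272216797) 78.0 [73.19077619]
side silver 725 ((609.318603515625, -242.23129272460938), (32.34511947631836, 158.30239868164062), 83.6995849609375) 76.0 [72.49326467]
[ 9.9629247e-01 -8.6030968e-02  6.0851648e+02 -2.4405191e+02] [ 608.51649332 -244.05191044   70.1924457 ]
base ((607.5867919921875, -244.1371307373047), (72.00797271728516, 173.89639282226562), 82.63561248779297)
red [ 699.31969733 -247.7757694    74.44242474]
tray ((542.5775146484375, 247.77261352539062), (297.5293273925781, 185.3983917236328), 10.428189277648926) rim ((540.9647216796875, 247.65145874023438), (294.34515380859375, 184.2079620361328), 10.057381629943848)
```

View pics/crop.png

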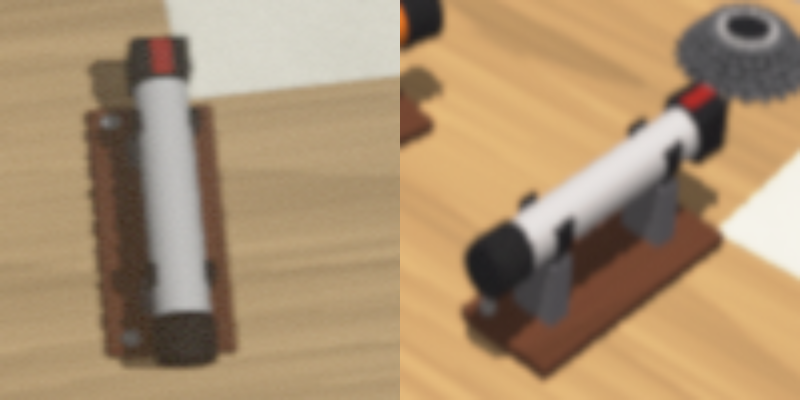

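The crop shows the target: silver barrel, black round handle, and black square head with a red mark (top picture, 380,135). It sits in its rack at about (607, -242) with yaw about -6°. The tray is at about (540.5, 248) with yaw about +10°. I'll go above the pump now.

apply_moves(moves=[[[85,0,0,0,0,0,-0.9],[85,0,0,0,0,0,-0.9],[85,-1,-1,0,0,0,0],[85,-1,-1,0,0,0,0],[85,-1,-1,0,0,0,0],[85,-1,-1,0,0,0,0],[85,-1,-1,0,0,0,0],[85,-1,-1,0,0,0,0],[85,-1,-1,0,0,0,0],[85,-1,-1,0,0,0,0],[85,-1,-1,0,0,0,0],[85,-1,-1,0,0,0,0],[85,-0.3,-1,0,0,0,0],[85,-0.3,-1,0,0,0,0],[85,-0.3,-1,0,0,0,0],[85,-0.3,-1,0,0,0,0],[85,-0.3,-1,0,0,0,0],[85,-0.3,-1,0,0,0,0],[85,-0.3,-1,0,0,0,0],[85,-0.3,-0.7,0,0,0,0]]])

```text
clock: 3.1
ee_pos: [600.1, -159.2, 231.3]
ee_rot: [0.0, 0.053, 0.999, 0.0]
ft_force: [-0.2, 0.1, 0.7]
width: 84.9
grasp_force: 0.0
```

```bash
cat >> h.py <<'E'
from scipy.spatial.transform import Rotation as R
def togo(t,yaw):
    s=state();q=s["ee_rot"];r=R.from_quat([q[1],q[2],q[3],q[0]])
    G=R.from_matrix(np.array([[np.cos(yaw),np.sin(yaw),0],[np.sin(yaw),-np.cos(yaw),0],[0,0,-1]]))
    print("clock",s["clock"],"pos",s["ee_pos"].round(1),"turn u",((r.inv()*G).as_rotvec(True)/6).round(2),"shift u now",(r.inv().apply(t-s["ee_pos"])/40).round(3),"after turn",(G.inv().apply(t-s["ee_pos"])/40).round(3),"F",s["ft_force"].round(1),s["width"],s["grasp_force"],"q",s["qpos"].round(2))
E
python3 - <<'E'
from h import *
togo(np.array([607,-242,140]),np.radians(174))
E
```

```text
clock 3.1 pos [ 600.1 -159.2  231.3] turn u [ 0.    0.   -0.01] shift u now [-0.39  -2.041  2.283] after turn [-0.389 -2.041  2.283] F [-0.2  0.1  0.7] 84.90761664302089 0.0 q [-0.37  0.48  1.57  0.    1.09 -1.83]
```

apply_moves(moves=[[[85,-0.2,-0.6,0.6,0,0,0],[85,-0.1,-0.5,0.8,0,0,0],[85,0,0,0.9,0,0,0],[85,0,0,0,0,0,0],[85,0,0,0,0,0,0]]])

```text
clock: 3.72
ee_pos: [607.9, -202.4, 140.6]
ee_rot: [0.001, 0.052, 0.999, -0.0]
ft_force: [-0.4, 0.6, -0.1]
width: 84.7
grasp_force: 0.0
```

Run:
```python
from h import *
togo(np.array([607,-242,140]),np.radians(174))
a=[]
for n in("top","side"):
    p=read_camera(n); a.append(cv2.resize(p["pixels"][80:320,200:520] if n=="top" else p["pixels"][130:370,260:580],(400,300)))
cv2.imwrite("pics/above.png",np.hstack(a))
```

```text
clock 3.725 pos [ 607.9 -202.4  140.6] turn u [-0.    0.01  0.01] shift u now [-0.08  -0.987  0.016] after turn [-0.081 -0.987  0.015] F [-0.4  0.6 -0.1] 84.7254775376084 0.0 q [-0.42  0.61  1.61  0.    0.92 -1.89]
```

View pics/above.png

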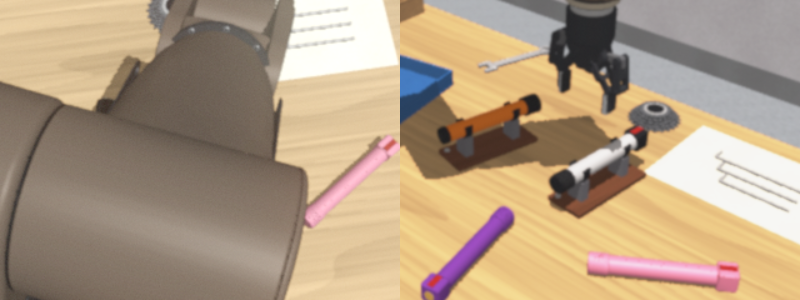

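The side view in the right half shows the open gripper level, about 40 mm to the left of the pump at (600,165). The torch at (490,120) is clear. I'll centre the gripper, descend and close.

apply_moves(moves=[[[85,-0.1,-0.5,0,0,0,0],[85,0,-0.5,0,0,0,0],[85,0,0,0,0,0,0],[85,0,0,0.5,0,0,0],[85,0,0,0.5,0,0,0],[85,0,0,0.5,0,0,0],[85,0,0,0.5,0,0,0],[85,0,0,0.35,0,0,0],[85,0,0,0,0,0,0],[85,0,0,0,0,0,0]]])

```text
clock: 5.08
ee_pos: [607.5, -242.7, 45.8]
ee_rot: [0.0, 0.052, 0.999, -0.0]
ft_force: [-0.1, -0.0, -0.9]
width: 85.1
grasp_force: 0.0
```

Run:
```python
from h import *
togo(np.array([607,-242,46]),np.radians(174))
p=read_camera("side");cv2.imwrite("pics/down.png",cv2.resize(p["pixels"][180:330,320:520],(800,600),interpolation=cv2.INTER_CUBIC))
```

```text
clock 5.075 pos [ 607.5 -242.7   45.8] turn u [-0.    0.01  0.  ] shift u now [ 0.013  0.017 -0.005] after turn [ 0.013  0.017 -0.005] F [-0.1 -0.  -0.9] 85.05147163214747 0.0 q [-0.48  0.75  1.63  0.    0.76 -1.95]
```

View pics/down.png

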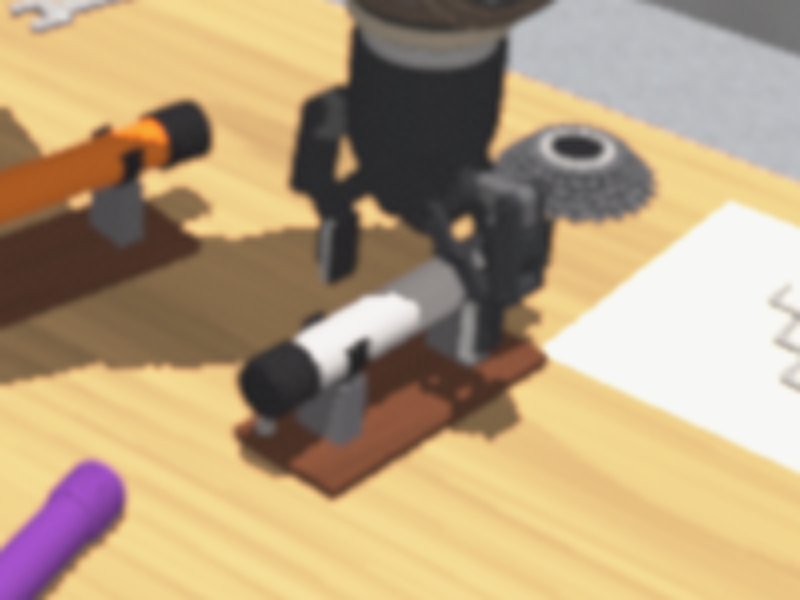

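The crop shows the fingers straddling the barrel either side of mid-length, at (335,250) and (485,320), with nothing in contact. I'll close with 70 N.

apply_moves(moves=[[[20,0,0,0,0,0,0],[20,0,0,0,0,0,0],[20,0,0,0,0,0,0],[20,0,0,0,0,0,0],[20,0,0,0,0,0,0],[20,0,0,0,0,0,0],[20,0,0,0,0,0,0],[20,0,0,0,0,0,0]]], grip_force=70)

```text
clock: 6.12
ee_pos: [607.5, -241.2, 46.2]
ee_rot: [0.0, 0.052, 0.999, 0.001]
ft_force: [-0.7, 10.0, 8.7]
width: 26.2
grasp_force: 68.3
```

Width reads 26.2 mm and there is an upward push, so the pads sit slightly above the axis. I'll reopen, go 3 mm lower and 1.6 mm toward +y, and regrip.

apply_moves(moves=[[[50,0,0,0,0,0,0],[50,0,0,0,0,0,0],[50,0,0,0,0,0,0],[50,0,0.04,0.08,0,0,0],[50,0,0,0,0,0,0],[20,0,0,0,0,0,0],[20,0,0,0,0,0,0],[20,0,0,0,0,0,0],[20,0,0,0,0,0,0],[20,0,0,0,0,0,0],[20,0,0,0,0,0,0]]], grip_force=70)

```text
clock: 7.5
ee_pos: [607.4, -240.5, 42.4]
ee_rot: [0.0, 0.052, 0.999, 0.0]
ft_force: [-0.2, 4.9, 3.8]
width: 26.3
grasp_force: 68.5
```

apply_moves(moves=[[[20,0,0,-0.1,0,0,0],[20,0,0,-0.1,0,0,0],[20,0,0,-0.1,0,0,0],[20,0,0,-0.1,0,0,0],[20,0,0,-0.2,0,0,0],[20,0,0,-0.3,0,0,0],[20,0,0,-0.5,0,0,0],[20,0,0,-0.6,0,0,0],[20,0,0,-0.6,0,0,0],[20,0,0,-0.5,0,0,0],[20,0,0,0,0,0,0],[20,0,0,0,0,0,0]]])

```text
clock: 9.0
ee_pos: [607.0, -241.1, 165.7]
ee_rot: [-0.0, 0.052, 0.999, 0.0]
ft_force: [-0.1, -0.0, -2.3]
width: 26.1
grasp_force: 70.4
```

Run:
```python
from h import *
togo(np.array([540.5,248,160]),np.radians(190.1))
p=read_camera("side");cv2.imwrite("pics/up.png",cv2.resize(p["pixels"][120:330,260:540],(800,600),interpolation=cv2.INTER_CUBIC))
W=world(p);X=p["pixels"].astype(int);s=state()["ee_pos"]
m=(p["range_z"]>0)&(abs(W[...,0]-s[0])<130)&(abs(W[...,1]-s[1])<40)&(W[...,2]>s[2]-5)&(W[...,2]<s[2]+38)&(X.min(-1)>90)
w=W[m];c=w.mean(0);u=np.linalg.svd(w-c)[2][0] if len(w)<4000 else 0;print(len(w),c-s,u)
```

```text
clock 9.0 pos [ 607.  -241.1  165.7] turn u [ 0.   -0.   -2.68] shift u now [ 2.929 11.986  0.144] after turn [-0.507 12.329  0.142] F [-0.1 -0.  -2.3] 26.128619801442092 70.4137909412384 q [-0.48  0.6   1.55 -0.    0.99 -1.95]
643 [-15.89751924  -9.7484507   21.22340515] [-0.98979574  0.1295761   0.05928254]
```

View pics/up.png

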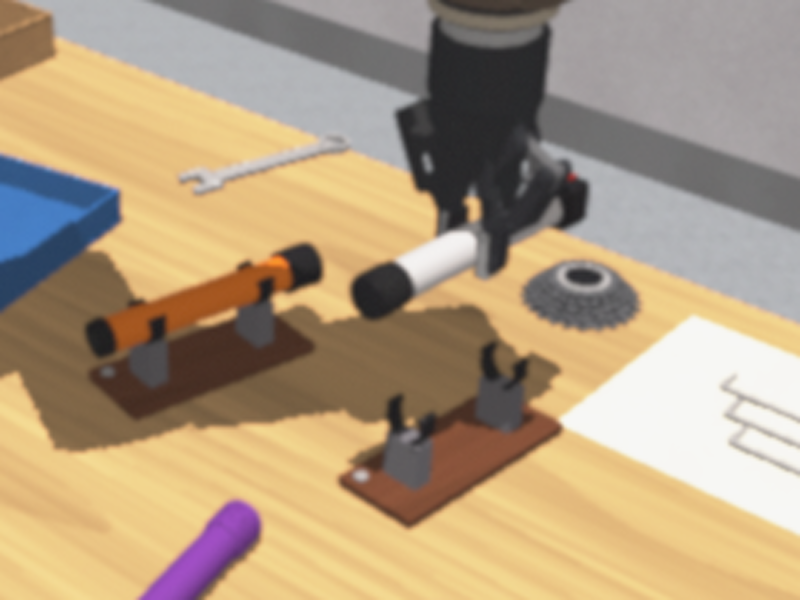

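The crop shows the pump out of its clips, held level at mid-barrel (470,250). Both clips are empty and the torch at (205,300) is undisturbed. I'll turn it and carry it over the tray.

apply_moves(moves=[[[20,0,0,0,0,0,-0.6],[20,0,0,0,0,0,-0.7],[20,0,0,0,0,0,-0.7],[20,0,0,0,0,0,-0.68],[20,0,0.5,0,0,0,0],[20,0,0.8,0,0,0,0],[20,0,0.9,0,0,0,0],[20,0,0.9,0,0,0,0],[20,0,0.9,0,0,0,0],[20,-0.1,0.9,0,0,0,0],[20,-0.1,0.9,0,0,0,0],[20,-0.1,0.9,0,0,0,0],[20,-0.1,0.9,0,0,0,0],[20,-0.1,0.9,0,0,0,0],[20,0,0.9,0,0,0,0],[20,0,0.9,0,0,0,0],[20,0,0.9,0,0,0,0],[20,0,0.7,0,0,0,0],[20,0,0.4,0,0,0,0],[20,0,0,0,0,0,0]]])

```text
clock: 11.55
ee_pos: [540.1, 247.7, 165.8]
ee_rot: [-0.0, -0.089, 0.996, -0.0]
ft_force: [0.1, -1.1, -1.7]
width: 26.3
grasp_force: 70.4
```

Run:
```python
from h import *
togo(np.array([540.5,248,160]),np.radians(190.1))
p=read_camera("side");cv2.imwrite("pics/tray.png",cv2.resize(p["pixels"][80:290,100:380],(800,600),interpolation=cv2.INTER_CUBIC))
W=world(p);X=p["pixels"].astype(int);s=state()["ee_pos"]
m=(p["range_z"]>0)&(abs(W[...,0]-s[0])<130)&(abs(W[...,1]-s[1])<60)&(W[...,2]>s[2]-10)&(W[...,2]<s[2]+40)
w=W[m];c=w.mean(0);u=np.linalg.svd(w-c,full_matrices=False)[2][0];print(len(w),c-s,u,np.ptp(w@u))
t=(w-c)@u
for a,b in((-110,-70),(70,110),):
    q=w[(t>a)&(t<b)];print(len(q),(q.mean(0)-s).round(1) if len(q) else 0, q[:,2].max()-s[2] if len(q) else 0)
```

```text
clock 11.55 pos [540.1 247.7 165.8] turn u [-0.   -0.    0.01] shift u now [-0.012  0.006  0.146] after turn [-0.012  0.006  0.146] F [ 0.1 -1.1 -1.7] 26.26422329142361 70.36834001541138 q [ 0.32  0.52  1.71  0.    0.91 -1.43]
1002 [-13.51383277 -13.20052161  20.66862882] [-0.98813234 -0.15358049 -0.00273927] 212.67348896550908
166 [79.1  1.5 20. ] 33.444228192506074
188 [-96.2 -24.3  18.6] 32.8116736069978
```

View pics/tray.png

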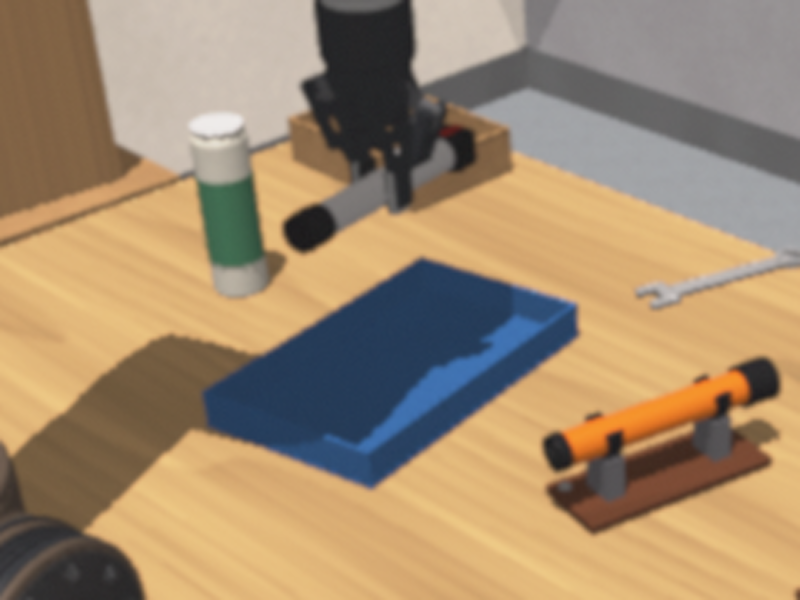

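The crop shows the pump level above the tray and parallel to its long side, with the bottle at (225,200) clear. I'll lower it to just above the floor.

apply_moves(moves=[[[20,0,0,0.4,0,0,0],[20,0,0,0.6,0,0,0],[20,0,0,0.6,0,0,0],[20,0,0,0.6,0,0,0],[20,0,0,0.5,0,0,0],[20,0,0,0.4,0,0,0],[20,0,0,0.3,0,0,0],[20,0,0,0.2,0,0,0],[20,0,0,0.2,0,0,0],[20,0,0,0.1,0,0,0],[20,0,0,0,0,0,0],[20,0,0,0,0,0,0]]])

```text
clock: 13.1
ee_pos: [540.8, 247.0, 10.4]
ee_rot: [0.0, -0.088, 0.996, 0.0]
ft_force: [-0.2, 0.1, -1.5]
width: 25.9
grasp_force: 70.4
```

apply_moves(moves=[[[20,0,0,0.05,0,0,0],[20,0,0,0.05,0,0,0],[20,0,0,0.03,0,0,0],[20,0,0,0,0,0,0],[20,0,0,0,0,0,0]]])

```text
clock: 13.72
ee_pos: [540.7, 246.9, 4.9]
ee_rot: [0.0, -0.088, 0.996, 0.0]
ft_force: [0.1, 0.7, -1.6]
width: 26.0
grasp_force: 70.4
```

apply_moves(moves=[[[20,0,0,0.02,0,0,0],[20,0,0,0.02,0,0,0],[20,0,0,0,0,0,0],[20,0,0,0,0,0,0]]])

```text
clock: 14.22
ee_pos: [540.8, 246.9, 4.0]
ee_rot: [0.0, -0.088, 0.996, 0.0]
ft_force: [-3.4, 0.3, 8.0]
width: 25.6
grasp_force: 75.4
```

The pump is down, within 1-2 mm: 8 N of contact, TCP z 4.0. I'll ease the grip to the minimum, open gently, then retreat straight up.

apply_moves(moves=[[[20,0,0,0,0,0,0],[20,0,0,0,0,0,0],[27,0,0,0,0,0,0],[29,0,0,0,0,0,0],[32,0,0,0,0,0,0],[40,0,0,0,0,0,0],[55,0,0,0,0,0,0],[70,0,0,0,0,0,0],[70,0,0,0,0,0,0],[70,0,0,0,0,0,0],[70,0,0,0,0,0,0]]], grip_force=20)

```text
clock: 15.6
ee_pos: [540.7, 246.9, 3.3]
ee_rot: [0.0, -0.088, 0.996, 0.0]
ft_force: [0.7, 0.1, 0.0]
width: 69.7
grasp_force: 0.0
```

apply_moves(moves=[[[70,0,0,-0.2,0,0,0],[70,0,0,-0.5,0,0,0],[70,0,0,-0.8,0,0,0],[70,0,0,-0.9,0,0,0],[70,0,0,-0.9,0,0,0],[70,0,0,-0.7,0,0,0],[70,0,0,0,0,0,0],[70,0,0,0,0,0,0]]])

```text
clock: 16.6
ee_pos: [540.3, 246.8, 163.0]
ee_rot: [-0.0, -0.088, 0.996, -0.0]
ft_force: [0.5, 0.1, -0.7]
width: 70.1
grasp_force: 0.0
```

Run:
```python
from h import *
togo(np.array([540.5,248,160]),np.radians(190.1))
p=read_camera("side");cv2.imwrite("pics/end.png",cv2.resize(p["pixels"][80:290,100:380],(800,600),interpolation=cv2.INTER_CUBIC))
```

```text
clock 16.6 pos [540.3 246.8 163. ] turn u [ 0. -0.  0.] shift u now [-0.01   0.03   0.075] after turn [-0.009  0.03   0.075] F [ 0.5  0.1 -0.7] 70.10539855926028 0.0 q [ 0.32  0.52  1.71  0.    0.91 -1.43]
```

View pics/end.png

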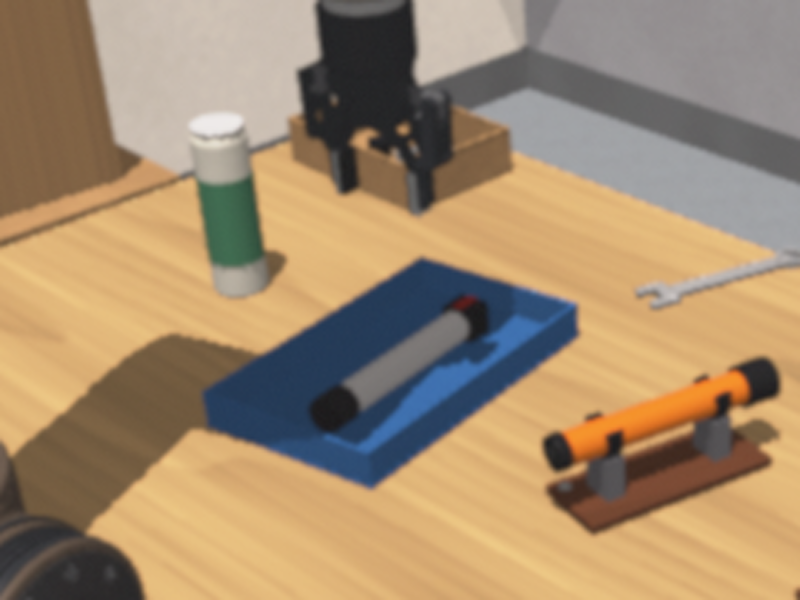

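The pump lies flat and lengthwise in the tray at (400,365), the gripper is clear above it, and the torch is still in its clips at (660,410).

```bash
python3 -c "from plant import *; print(finish_job())"
```

```text
the job is handed in; nothing more can be done
None
```

The silver pump was pulled straight up out of its clips and now lies flat and lengthwise in the blue tray, lowered to within about 1–2 mm of the floor before release; the orange torch is still in its clips, and the job was handed in at about 17 s.

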